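Square up and clamp a pack of tasting boards

TASK

The four thin wooden tasting boards lie untidily in the packing jig: tap or push their edges until the stack is flush all round and snug against the blue stops on both sides. Then press down the red palm knob of the jig's sprung hold-down so that its foot clamps the squared stack with about 10 newtons, and finish while still holding it pressed, so that a colleague can band the pack. Leave the cheese wheel, the jar and the spreader alone.

Things in the scene. Friction and masses are not known exactly. Their poses are not given: they have to be found in the camera images.
- jig: packing jig fixed to the table: 8 mm aluminium base plate under the boards, blue stop blocks on its +x and +y sides, open -x and -y sides (plate ends at x = -55, y = -70 mm). Origin: on the table under the centre of the squared stack's place, z up; boards are pushed to its +x and +y. The squared stack fills x -50 to 50, y -65 to 65, height 8 to 36 mm.
- stops_x (a point): midway between the two blue stop blocks on the jig's +x side, at their face: x = 50 mm in jig's frame, height 21 mm. Blocks reach 34 mm above the table, 2 mm below the stack's top.
- stops_y (a point): midway between the two blue stop blocks on the jig's +y side, at their face: y = 65 mm in jig's frame, height 21 mm. At the corner between the stops (x = 70, y = 85 mm) a dark steel post carries a bridge, 59 to 70 mm above the table, that reaches over the stack's corner to the hold-down.
- foot: black rubber foot of the hold-down, a 24 mm disc at x = 32, y = 47 mm in jig's frame, on a vertical stem that also carries the red knob. Origin: centre of its underside, 46 mm above the table at rest, 10 mm above the stack. Slides straight down with the knob, up to 14 mm, against a weak return spring; rises when let go.
- knob_top (a point): centre of the flat top of the red palm knob, 44 mm across, above the foot; at rest 116 mm above the table. Pushed down it takes the foot 10 mm to the stack (about 3 N), then compresses a spring of 0.8 N per mm. The foot clamps the squared stack with 10 N when the top is about 23.5 mm below rest (push about 12 N), 6 N at 18.5, 14 N at 28.5 mm.
- knob (a joint): how far the knob is pressed down relative to the foot, m: 0 at rest, 0.022 at its stop. With the foot on the stack, clamping force in N = 800 x value - 0.8 (10 N at 0.0135).
- board0: thin wooden tasting board, 100 x 130 x 7 mm (its x, y, z), about 65 g, dark brown wood, lowest of the four in the stack. Origin: centre of its underside. Seated square, its origin is at x = 0, y = 0, yaw 0 in jig's frame, at height 8 mm.
- board1: thin wooden tasting board, 100 x 130 x 7 mm (its x, y, z), about 65 g, pale cream wood, second from below of the four in the stack. Origin: centre of its underside. Seated square, its origin is at x = 0, y = 0, yaw 0 in jig's frame, at height 15 mm.
- board2: thin wooden tasting board, 100 x 130 x 7 mm (its x, y, z), about 65 g, dark brown wood, third from below of the four in the stack. Origin: centre of its underside. Seated square, its origin is at x = 0, y = 0, yaw 0 in jig's frame, at height 22 mm.
- board3: thin wooden tasting board, 100 x 130 x 7 mm (its x, y, z), about 65 g, pale cream wood, topmost of the four in the stack. Origin: centre of its underside. Seated square, its origin is at x = 0, y = 0, yaw 0 in jig's frame, at height 29 mm.
- wheel: bystander: small yellow cheese wheel, 104 mm across, 50 mm high. Origin: centre of its underside.
- jar: bystander: small amber glass jar with a white cap, 56 mm across, 70 mm high. Origin: centre of its underside.
- spreader: bystander: spatula-shaped cheese spreader lying on the table to the right of the jar, under 300 mm long. Origin: underside, near its middle.

How it is judged:
By the outcome, as a careful person would: the job done as asked, in the order asked, and still so for the second after the job is handed in, while the arm keeps its last pose, push and grip.
It also fails if it takes over 64 s, if anything falls off the work surface, if the arm or the gripper's body presses on something with over 40 N, if the wrist force passes 120 N, or if a joint passes its speed limit or range.

ROBOT

A 6-joint arm with a two-finger parallel gripper is mounted at the origin on the work surface. World frame = base frame: x ahead of the robot, y to its left, z up, the work surface at z = 0. Lengths are in m, angles in rad, forces in N, time in s.
With the tool pointing down it reaches from about 0.325 to 0.75 m from the base axis. Payload 7.6 kg.
Tool frame: the origin (TCP) lies at the very end of the fingers, on their centre line; the grasp point (between the pads) lies 19 mm behind it; z points along the fingers, y is the direction in which the jaws open and shut (so a half turn about z gives the same grasp; the last joint's range is limited). The gripper opens to 85 mm and grips with 20 to 120 N. Pads are 22 mm wide; open, the fingers measure 114 mm over their backs; the gripper's body (76 mm by 85 mm) begins 54 mm behind the grasp point. The pads swing forward as they close: fully open they stand 13 mm farther back than shut.
Start: joints at [-0.07, 0.052, 1.401, -0, 1.689, -0.07], TCP at [0.525, 0, 0.194] pointing down, gripper open.
Joint ranges: [-2.9, 2.9], [-0.91, 2.17], [0.12, 2.37], [-1.06, 4.2], [0.26, 2.73], [-2.93, 2.93]. Speed limits (rad/s): [2.57, 2.57, 3.01, 3.14, 3.14, 3.14].

INTERFACE

Orientations are given as a unit quaternion [w, x, y, z].
In Python, from station import get_obs, grab_frame, camera_info, job_done gives the robot as it stands.
- The arm moves only by the tool send_rows, never from a script. Its arguments are lists of equal length, an entry for each row: "fingers": the opening, from 0 (shut) to 1 (fully open); "offset": the shift along the tool's x, y, z in m, a list of three; "turn": the turn, a rotation vector about the tool's x, y, z in degrees, a list of three. A call has 1 to 20 rows; each row is the pose to reach, as a shift and turn from the pose measured when the call began, along the tool's axes at that moment; what a row does not reach only later rows make up. A row lasts 1/10 s, in which the tool goes at most 50 mm and 8.59 degrees, less where a joint would pass 70% of its speed; a pose out of reach is approached as far as the arm can. A call with a gripper value outside its range is refused whole. The fingers move at their own pace and stop on an object; "grip_force" is the grip in N (left out, the last holds). Time passes only in rows, so rows that repeat a pose let the fingers close. It gives the time, the measured TCP pose, the force and the opening at its end, in the units of the state.
- get_obs(): the state, without advancing time (a new reading comes with each control period).
- grab_frame(name): name is "scene" or "side" or "wrist"; returns the picture (480x640x3 uint8, red, green, blue); there is no depth.
- camera_info(name): a dict with "K" (3x3 intrinsics, pixels), "dist" ([k1, k2, p1, p2, k3] as OpenCV has them; the pictures are not rectified), "world_from_camera" (4x4, takes a point from camera to world coordinates). Camera axes: x right, y up, looking along -z (the intrinsics and any distortion apply to the point x, -y, -z); pixel columns grow to the right and rows downward; lengths in m; the calibration is good to about 2 mm. A picture is of the moment at which its call begins: read the wrist's pose just before it. camera_info takes no time and is no camera call; for the wrist camera it gives the pose at the moment of the call.
- job_done(): hands the job in, once; it reports no verdict.
The state is a dict: "clock": time; "q": joint angles; "joint_vel": joint speeds; "effort": joint torques, N m; "tcp_pos": TCP position; "tcp_rot": TCP orientation; "force": force on the tool from outside, world axes, zero at the start; "ft_torque": the same for the moment, N m; "gripper_width": opening from 0.0 (shut) to 1.0 (fully open).
Only numpy, scipy, OpenCV 4.12 (cv2) and the standard library are available. Lean on these libraries where they do the work, as an engineer would, in place of code of your own. Each camera call takes 0.05 s, during which the arm holds its last target. There are 200 camera calls.

## Working session

There is one attempt and no reset: what is moved stays moved. The work goes in short steps, Python scripts to look and compute and a tool call to move; the robot and the scene stay as the last step left them, time stands still between calls to the robot, and variables do not carry over. Pictures are saved under pics/ and viewed, about 8 in all and at most 12, crops included, and the job is handed in when it is done.

Besides the shell and the picture viewer there is one more tool, called after "Emit:" as name(argument=value, ...) on one line, values as JSON. send_rows: Moves the arm, as the interface text tells. Its arguments: {"type":"object","properties":{"fingers":{"type":"array"},"offset":{"type":"array"},"turn":{"type":"array"},"grip_force":{"type":"number"}},"required":["fingers","offset","turn"]}

```bash
mkdir -p pics; ls; python3 - <<'E'
from station import *
import cv2,numpy as np
o=get_obs();print(o)
for n in("scene","side"):
    c=camera_info(n);print(n,np.array(c["K"]).round(1).tolist(),c["dist"],np.array(c["world_from_camera"]).round(3).tolist())
    cv2.imwrite(f"pics/{n}0.png",grab_frame(n)[:,:,::-1])
E
```

```text
pics
{'clock': 0.0, 'q': array([-7.02671977e-02,  5.28157444e-02,  1.40173094e+00, -7.30809199e-06,
        1.68862939e+00, -7.03108183e-02]), 'joint_vel': array([ 0.00054115,  0.00066813,  0.0010236 ,  0.0010202 , -0.00380277,
        0.00085564]), 'effort': array([ 8.02730119e-04, -3.81666934e+01, -3.60182977e+01,  8.43031398e-05,
        6.19437444e-03, -2.66336252e-05]), 'tcp_pos': array([5.24629765e-01, 6.39172270e-05, 1.93080355e-01]), 'tcp_rot': array([-5.95378848e-04,  7.07091439e-01,  7.07121680e-01, -5.21864304e-04]), 'force': array([ 0.23049757,  0.09064339, -0.75033526]), 'ft_torque': array([-0.03002876, -0.01558173, -0.00849127]), 'gripper_width': 1.0004043404327594}
scene [[603.4, 0.0, 310.7], [0.0, 603.4, 231.3], [0.0, 0.0, 1.0]] [-0.181756  0.        0.        0.        0.      ] [[-0.447, -0.683, 0.577, 1.246], [0.894, -0.354, 0.275, 0.268], [0.016, 0.639, 0.769, 0.987], [0.0, 0.0, 0.0, 1.0]]
side [[624.8, 0.0, 325.5], [0.0, 624.8, 233.5], [0.0, 0.0, 1.0]] [-0.1704067  0.         0.         0.         0.       ] [[-0.691, 0.434, -0.578, -0.305], [-0.723, -0.428, 0.542, 0.764], [-0.012, 0.792, 0.61, 1.01], [0.0, 0.0, 0.0, 1.0]]
```

View pics/scene0.png

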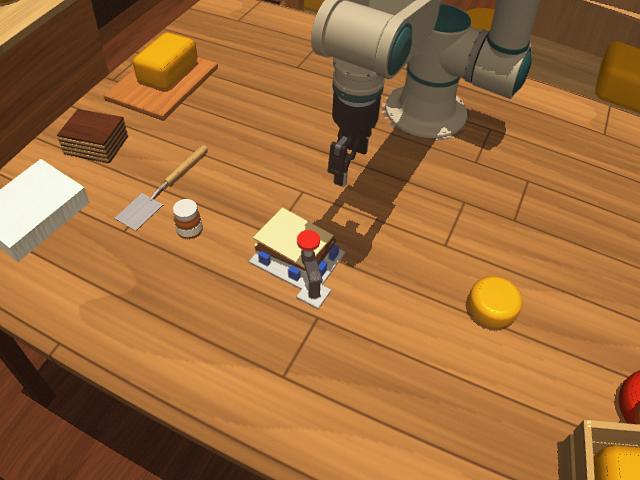

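View pics/side0.png

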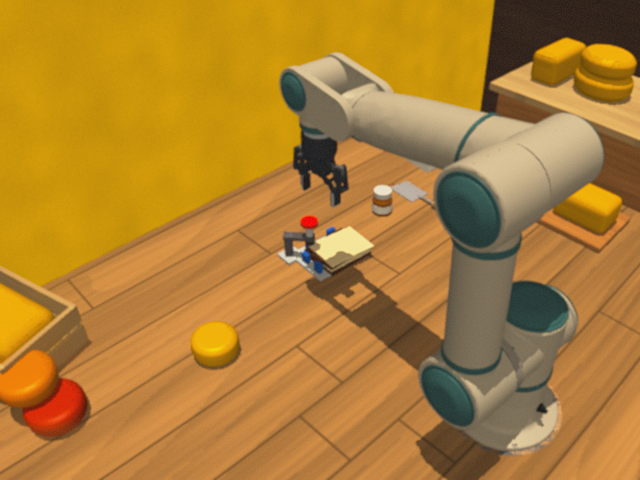

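Scene: the jig is at about (300,250), its knob at (308,240), and the stops face the camera. Side: the stack is at (340,250) and the knob at (309,222). Next an enlarged crop.

```bash
cat > h.py <<'E'
from station import *
import cv2,numpy as np
def ray(c,px,und=True):
    K=np.array(c["K"]);d=np.array(c["dist"],float)
    u=cv2.undistortPoints(np.array([[px]],float),K,d)[0,0]
    T=np.array(c["world_from_camera"]);v=T[:3,:3]@np.array([u[0],-u[1],-1]);return T[:3,3],v
def atz(c,px,z):
    o,v=ray(c,px);return o+v*(z-o[2])/v[2]
def proj(c,P):
    T=np.linalg.inv(np.array(c["world_from_camera"]));p=T[:3,:3]@np.asarray(P,float)+T[:3,3]
    return cv2.projectPoints(np.array([[p[0],-p[1],-p[2]]]),np.zeros(3),np.zeros(3),np.array(c["K"]),np.array(c["dist"],float))[0][0,0]
def crop(im,x0,y0,w,h,s): return cv2.resize(im[y0:y0+h,x0:x0+w],None,fx=s,fy=s,interpolation=cv2.INTER_CUBIC)
E
python3 - <<'E'
from h import *
im=cv2.imread("pics/scene0.png");cv2.imwrite("pics/c0.png",crop(im,242,200,112,112,5.3))
s=camera_info("scene");d=camera_info("side")
print("knob",atz(s,(308,240),.116),atz(d,(309,222),.116))
print("wheel",atz(s,(495,298),.05),"jar",atz(s,(185,205),.07))
E
```

```text
knob [ 0.61323487 -0.03864298  0.116     ] [ 0.6026483  -0.03310562  0.116     ]
wheel [0.5290148  0.31676761 0.05      ] jar [ 0.61365773 -0.32147801  0.07      ]
```

View pics/c0.png

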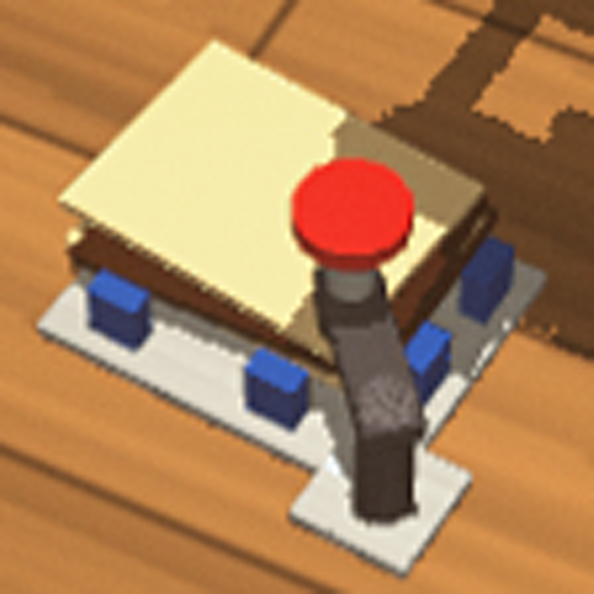

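The crop shows the top board's corners at (213,40), (60,200) and (485,190), stop blocks at (120,285), (278,370), (428,345) and (490,260), the knob centre at (352,205), and the post foot plate at (380,515).

```bash
python3 - <<'E'
from h import *
s=camera_info("scene")
f=lambda x,y,z:(atz(s,(242+x/5.3-.4,200+y/5.3-.4),z)*1000).round(1)
for n,p in dict(topA=(213,40,.036),topB=(60,200,.036),topC=(485,190,.036),stop1=(121,287,.034),stop2=(278,368,.034),stop3=(430,342,.034),stop4=(490,256,.034),knob=(352,203,.116),plateL=(38,327,.008),plateR=(547,275,.008),footbot=(405,576,.008),footL=(290,515,.008),footR=(470,478,.008)).items():print(n,f(*p))
E
```

```text
topA [ 500.7 -156.4   36. ]
topB [ 600.3 -169.3   36. ]
topC [520.9 -26.6  36. ]
stop1 [ 625.  -128.7   34. ]
stop2 [631.3 -58.9  34. ]
stop3 [594.8 -14.3  34. ]
stop4 [547.8 -11.8  34. ]
knob [608.7 -40.9 116. ]
plateL [ 639.5 -158.3    8. ]
plateR [527.1   4.3   8. ]
footbot [675.9  16.    8. ]
footL [671.5 -33.1   8. ]
footR [626.6  18.5   8. ]
```

```bash
python3 - <<'E'
from h import *
c=camera_info("wrist");print(c["K"],c["dist"],np.array(c["world_from_camera"]).round(3))
R=lambda a:np.array([[np.cos(a),-np.sin(a)],[np.sin(a),np.cos(a)]])
for t in((.525,0,.193),(.45,-.085,.25),(.5,-.085,.25)):
    c2=dict(c);T=np.array(c["world_from_camera"]).copy();T[:3,3]+=np.array(t)-[.5246,0,.193];c2["world_from_camera"]=T
    print(t,[proj(c2,(np.r_[R(-.08)@np.array(p[:2])+[.573,-.085],p[2]])).round().tolist() for p in((-.05,-.065,.036),(.05,-.065,.036),(-.05,.065,.036),(.05,.065,.036),(.032,.047,.116),(0,0,.036))])
E
```

```text
[[338.76724423   0.         318.84677643]
 [  0.         338.76724423 237.81173694]
 [  0.           0.           1.        ]] [-0.04724069  0.          0.          0.          0.        ] [[ 1.    -0.     0.001  0.525]
 [-0.     0.956  0.292  0.075]
 [-0.001 -0.292  0.956  0.373]
 [ 0.     0.     0.     1.   ]]
(0.525, 0, 0.193) [[312.0, 336.0], [399.0, 342.0], [322.0, 227.0], [418.0, 234.0], [419.0, 281.0], [363.0, 288.0]]
(0.45, -0.085, 0.25) [[374.0, 250.0], [453.0, 256.0], [388.0, 141.0], [475.0, 149.0], [490.0, 170.0], [423.0, 201.0]]
(0.5, -0.085, 0.25) [[333.0, 250.0], [413.0, 256.0], [344.0, 140.0], [432.0, 148.0], [437.0, 170.0], [381.0, 201.0]]
```

Emit:
send_rows(fingers=[0,0,0,0], offset=[[-0.01,-0.03,0.035],[-0.02,-0.065,0.073],[-0.02,-0.065,0.073],[-0.02,-0.065,0.073]], turn=[[0,0,0],[0,0,0],[0,0,0],[0,0,0]])

```text
clock: 0.5
tcp_pos: [0.4585, -0.02, 0.1192]
tcp_rot: [-0.001, 0.707, 0.707, -0.001]
force: [-0.1, 0.2, 0.1]
gripper_width: 0.328
```

```bash
python3 - <<'E'
from h import *
c=camera_info("wrist");im=grab_frame("wrist")[:,:,::-1];cv2.imwrite("pics/w1.png",im);np.save("w1.npy",c,allow_pickle=True)
o=get_obs();print(o["tcp_pos"],o["force"],o["gripper_width"])
cv2.imwrite("pics/w1c.png",crop(im,280,100,360,270,2.2))
E
```

```text
[ 0.46058972 -0.02001831  0.12148594] [ 1.06786916 -0.48333939  0.31432389] 0.23628937275356302
```

View pics/w1c.png

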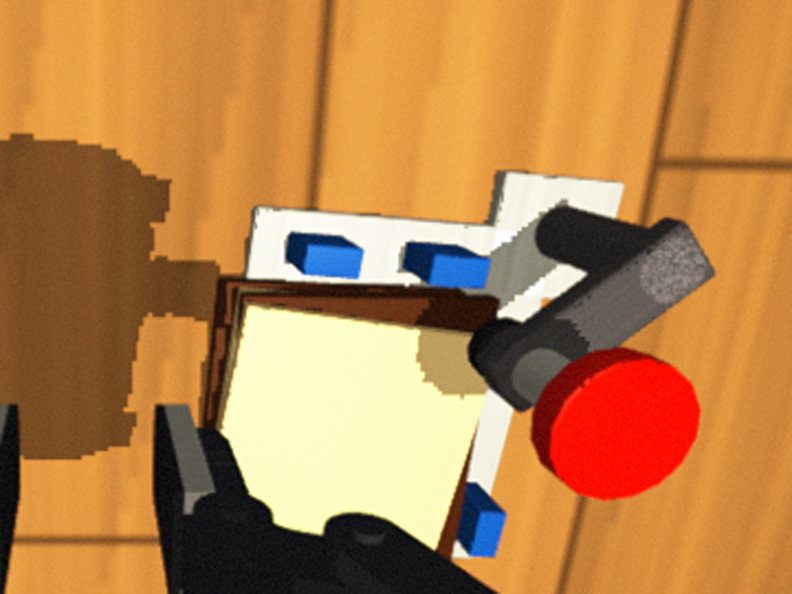

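The wrist crop shows the plate's +y edge from (257,207) to about (490,226), the post's foot plate at (500,170)–(623,184), y stops at (333,262) and (460,270), an x stop at (485,525), and the knob top at about (625,420). The top board is yawed more than the jig.

```bash
python3 - <<'E'
from h import *
c=np.load("w1.npy",allow_pickle=True).item()
f=lambda x,y,z:(atz(c,(280+x/2.2-.3,100+y/2.2-.3),z)*1000).round(1)
for n,p in dict(plA=(257,207,.008),plB=(490,226,.008),footA=(500,171,.008),footB=(623,184,.008),s1l=(303,245,.034),s1r=(361,249,.034),s1rb=(361,277,.034),s2r=(489,257,.034),s2rb=(489,287,.034),xs_t=(501,515,.034),xs_l=(470,484,.034),b3=(244,302,.036),b3r=(480,332,.036),knob=(625,420,.116),b2=(232,285,.029),b0=(220,277,.015),b0d=(206,425,.015)).items():print(n,f(*p))
E
```

```text
plA [525.8   5.8   8. ]
plB [620.4  -1.4   8. ]
footA [621.1  20.5   8. ]
footB [672.5  15.9   8. ]
s1l [537.6  -3.7  34. ]
s1r [559.1  -5.1  34. ]
s1rb [560.2 -15.7  34. ]
s2r [607.4  -8.   34. ]
s2rb [609.2 -19.5  34. ]
xs_t [ 630.6 -117.7   34. ]
xs_l [ 615.  -102.9   34. ]
b3 [516.9 -24.8  36. ]
b3r [607.4 -36.6  36. ]
knob [608.  -34.7 116. ]
b2 [513.5 -20.2  29. ]
b0 [511.3 -20.8  15. ]
b0d [508.8 -85.1  15. ]
```

Emit:
send_rows(fingers=[0,0,0,0,0,0,0,0,0], offset=[[-0.04,0.025,0],[-0.08,0.05,0],[-0.12,0.075,0],[-0.166,0.0996,0],[-0.166,0.0996,0.035],[-0.166,0.0996,0.07],[-0.166,0.0996,0.1],[-0.166,0.0996,0.11],[-0.166,0.0996,0.11]], turn=[[0,0,2],[0,0,4.5],[0,0,4.5],[0,0,4.5],[0,0,4.5],[0,0,4.5],[0,0,4.5],[0,0,4.5],[0,0,4.5]])

```text
clock: 1.45
tcp_pos: [0.5612, -0.1861, 0.0118]
tcp_rot: [0.0, 0.734, 0.679, 0.0]
force: [0.3, -0.3, -0.4]
gripper_width: 0.002
```

```bash
python3 - <<'E'
from h import *
c=camera_info("wrist");im=grab_frame("wrist")[:,:,::-1];cv2.imwrite("pics/w2.png",im);np.save("w2.npy",c,allow_pickle=True)
o=get_obs();print(o["tcp_pos"],o["tcp_rot"],o["force"],o["gripper_width"])
E
```

```text
[ 0.56197497 -0.18641697  0.01338767] [0.00157282 0.73426448 0.67886107 0.00091578] [ 0.12698377 -0.2099061   0.6220832 ] 0.0014929532615787586
```

View pics/w2.png

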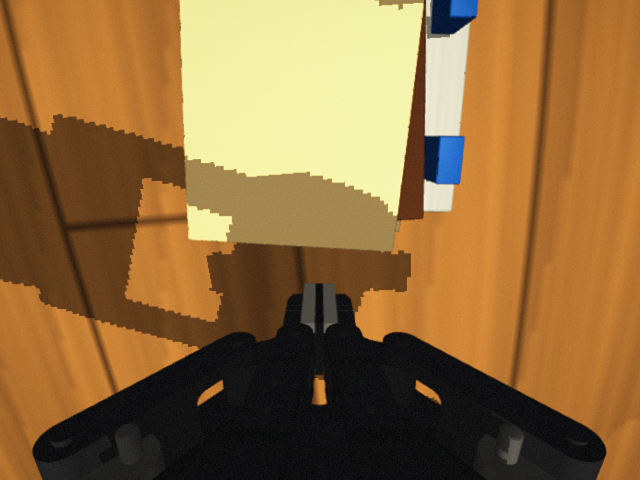

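The wrist view shows the closed fingertips at (320,283) in front of the boards' -y edge (top board edge at row 245), with the x stops on the right. I'll lower slightly and push +y.

Emit:
send_rows(fingers=[0,0,0,0,0,0,0,0], offset=[[0,0,0.002],[0.004,0,0.002],[0.008,0,0.002],[0.012,0,0.002],[0.016,0,0.002],[0.02,0,0.002],[0.024,0,0.002],[0.024,0,0.002]], turn=[[0,0,0],[0,0,0],[0,0,0],[0,0,0],[0,0,0],[0,0,0],[0,0,0],[0,0,0]])

```text
clock: 2.3
tcp_pos: [0.5639, -0.1619, 0.0114]
tcp_rot: [0.002, 0.734, 0.679, 0.001]
force: [-0.1, -0.8, -0.0]
gripper_width: 0.004
```

```bash
cat >> h.py <<'E'
def avg(n=6):
    P=[];F=[]
    for i in range(n):
        o=get_obs();P.append(o["tcp_pos"]*1000);F.append(o["force"]);grab_frame("side")
    P=np.array(P);a=np.radians(-4.5);O=np.array([573.4,-81.9]);m=P.mean(0);d=m[:2]-O
    X=np.array([np.cos(a),np.sin(a)]);Y=np.array([-np.sin(a),np.cos(a)]);f=np.mean(F,0)
    print("tcp",m.round(1),"sd",P.std(0).round(1),"jig",(d@X).round(1),(d@Y).round(1),"F jig",(f[:2]@X).round(1),(f[:2]@Y).round(1),f[2].round(1))
E
python3 -c "
from h import *
avg()"
```

```text
tcp [ 563.9 -162.4   11.4] sd [0.  0.3 0. ] jig -3.2 -81.0 F jig -0.3 -0.1 -0.1
```

Emit:
send_rows(fingers=[0,0,0,0,0], offset=[[0.001,0,0.001],[0.002,0,0.001],[0.003,0,0.001],[0.004,0,0.001],[0.004,0,0.001]], turn=[[0,0,0],[0,0,0],[0,0,0],[0,0,0],[0,0,0]])

```text
clock: 3.1
tcp_pos: [0.5642, -0.1585, 0.0104]
tcp_rot: [0.002, 0.734, 0.679, 0.001]
force: [-0.2, 0.4, -0.5]
gripper_width: 0.006
```

```bash
python3 -c "
from h import *
avg(2)"
```

```text
tcp [ 564.2 -158.6   10.4] sd [0. 0. 0.] jig -3.2 -77.2 F jig -0.6 0.5 -0.2
```

Emit:
send_rows(fingers=[0,0,0,0], offset=[[0.001,0,0],[0.002,0,0],[0.002,0,0],[0.002,0,0]], turn=[[0,0,0],[0,0,0],[0,0,0],[0,0,0]])

```text
clock: 3.6
tcp_pos: [0.5643, -0.1567, 0.0104]
tcp_rot: [0.002, 0.734, 0.679, 0.001]
force: [-0.2, -0.8, 0.2]
gripper_width: -0.002
```

```bash
python3 -c "
from h import *
avg(2)
im=grab_frame('wrist')[:,:,::-1];cv2.imwrite('pics/w3.png',im)"
```

```text
tcp [ 564.3 -156.7   10.4] sd [0. 0. 0.] jig -3.2 -75.2 F jig 0.4 -0.4 0.2
```

Emit:
send_rows(fingers=[0,0,0,0], offset=[[0.0005,0,0],[0.001,0,0],[0.0015,0,0],[0.0015,0,0]], turn=[[0,0,0],[0,0,0],[0,0,0],[0,0,0]])

```text
clock: 4.15
tcp_pos: [0.5645, -0.1551, 0.0104]
tcp_rot: [0.002, 0.734, 0.679, 0.001]
force: [-0.5, -0.1, 0.3]
gripper_width: 0.002
```

Emit:
send_rows(fingers=[0,0,0,0], offset=[[0.0005,0,0],[0.001,0,0],[0.0015,0,0],[0.0015,0,0]], turn=[[0,0,0],[0,0,0],[0,0,0],[0,0,0]])

```text
clock: 4.55
tcp_pos: [0.5646, -0.1535, 0.0104]
tcp_rot: [0.002, 0.734, 0.679, 0.001]
force: [0.1, -0.7, -0.0]
gripper_width: 0.002
```

```bash
python3 -c "
from h import *
avg(2)
im=grab_frame('wrist')[:,:,::-1];cv2.imwrite('pics/w3.png',im)"
```

```text
tcp [ 564.6 -153.6   10.4] sd [0. 0. 0.] jig -3.1 -72.1 F jig 0.3 -0.3 -0.0
```

View pics/w3.png

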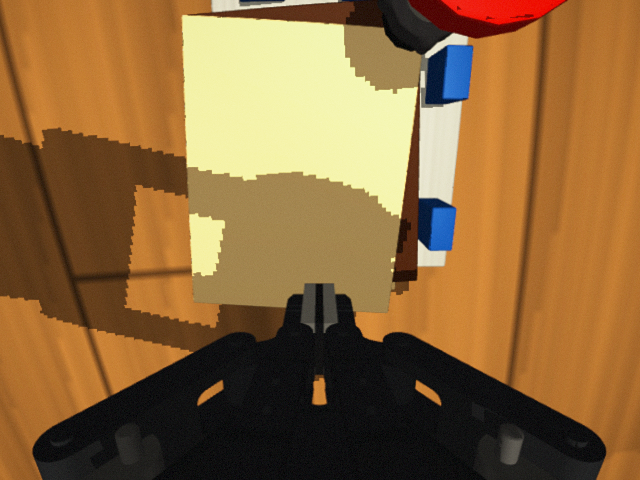

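The fingers are now at the -y edge (row ~310). The boards still lie about 5 mm from the y stops at the top of the picture. I keep pushing in small steps.

Emit:
send_rows(fingers=[0,0,0,0,0], offset=[[0.0005,0,0],[0.001,0,0],[0.0015,0,0],[0.002,0,0],[0.002,0,0]], turn=[[0,0,0],[0,0,0],[0,0,0],[0,0,0],[0,0,0]])

```text
clock: 5.2
tcp_pos: [0.5648, -0.1515, 0.0104]
tcp_rot: [0.002, 0.734, 0.679, 0.001]
force: [0.7, 0.4, 0.5]
gripper_width: -0.001
```

Emit:
send_rows(fingers=[0,0,0,0,0], offset=[[0.0005,0,0],[0.001,0,0],[0.0015,0,0],[0.002,0,0],[0.002,0,0]], turn=[[0,0,0],[0,0,0],[0,0,0],[0,0,0],[0,0,0]])

```text
clock: 5.7
tcp_pos: [0.5649, -0.1495, 0.0104]
tcp_rot: [0.002, 0.734, 0.679, 0.001]
force: [-0.4, 0.4, -1.1]
gripper_width: -0.002
```

```bash
python3 -c "
from h import *
avg(2)"
```

```text
tcp [ 564.9 -149.5   10.4] sd [0. 0. 0.] jig -3.2 -68.1 F jig -0.0 0.5 -0.9
```

```bash
python3 - <<'E'
from h import *
w=grab_frame("wrist")[:,:,::-1];s=grab_frame("side")[:,:,::-1];c=grab_frame("scene")[:,:,::-1]
r=np.vstack([crop(s,280,200,110,75,2.7),crop(c,240,190,120,98,2.7)][:2]) if 0 else None
a=crop(w,160,0,320,330,1.5);b=crop(s,280,195,110,90,2.9);d=crop(c,240,195,110,90,2.9)
H=max(a.shape[0],b.shape[0]+d.shape[0]);W=a.shape[1]+b.shape[1];o=np.zeros((H,W,3),np.uint8)
o[:a.shape[0],:a.shape[1]]=a;o[:b.shape[0],a.shape[1]:]=b;o[b.shape[0]:b.shape[0]+d.shape[0],a.shape[1]:]=d
print(o.shape);cv2.imwrite("pics/m4.png",o);np.save("w4.npy",camera_info("wrist"),allow_pickle=True)
E
```

```text
(522, 799, 3)
```

View pics/m4.png

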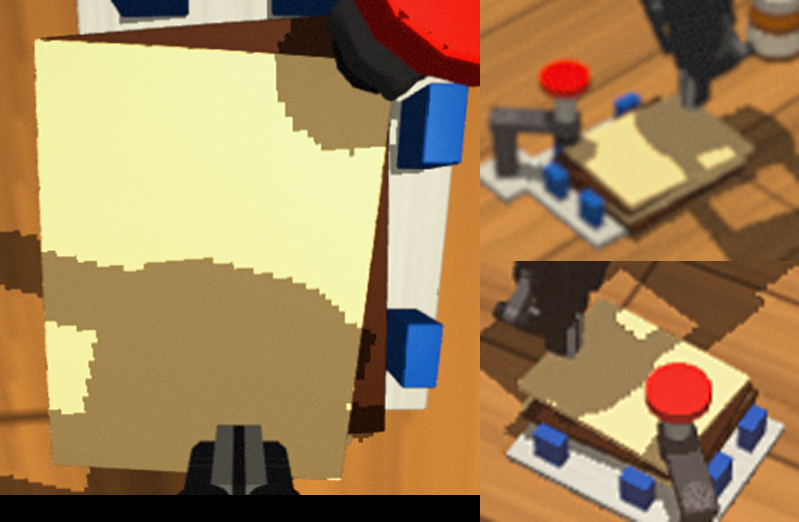

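```bash
python3 - <<'E'
from h import *
s=camera_info("scene");d=camera_info("side");w=camera_info("wrist")
for z in(.0104,.036,.05,.07):
    P=(.5649,-.1495,z);a=proj(s,P);b=proj(d,P);c=proj(w,P)
    print(z,a.round(1),"mosaic",((a-[240,195])*2.9+[480,261]).round(),"side",((b-[280,195])*2.9+[480,0]).round(),"wrist",c.round(),(np.array(c-[160,0])*1.5).round())
print(w["world_from_camera"].round(3))
f=lambda x,y,z:(atz(w,(160+x/1.5,y/1.5),z)*1000).round(1)
a=np.radians(-4.5);X=np.array([np.cos(a),np.sin(a)]);Y=np.array([-np.sin(a),np.cos(a)])
for n,p in dict(c_mm=(53,464,.036),c_pm=(340,479,.036),c_mp=(35,38,.036),b2_pm=(384,432,.029),xs=(388,310,.034),ys=(188,14,.034),tip=(240,425,.0104)).items():
    q=f(*p);e=q[:2]-[573.4,-81.9];print(n,q,"jig",(e@X).round(1),(e@Y).round(1))
E
```

```text
0.0104 [270.4 236.8] mosaic [568. 382.] side [693. 137.] wrist [318. 271.] [237. 406.]
0.036 [269.9 228.9] mosaic [567. 359.] side [693. 114.] wrist [318. 291.] [238. 436.]
0.05 [269.7 224.5] mosaic [566. 347.] side [694. 102.] wrist [319. 304.] [238. 456.]
0.07 [269.3 218.1] mosaic [565. 328.] side [694.  83.] wrist [319. 328.] [238. 492.]
[[ 0.997  0.076  0.019  0.57 ]
 [-0.078  0.953  0.293 -0.075]
 [ 0.004 -0.293  0.956  0.19 ]
 [ 0.     0.     0.     1.   ]]
c_mm [ 501.2 -155.1   36. ] jig -66.2 -78.6
c_pm [ 598.8 -168.7   36. ] jig 32.1 -84.5
c_mp [519.3 -27.1  36. ] jig -58.2 50.4
b2_pm [ 615.8 -155.6   29. ] jig 48.1 -70.1
xs [ 615.4 -111.    34. ] jig 44.2 -25.7
ys [561.3 -24.5  34. ] jig -16.6 56.3
tip [ 565.3 -157.3   10.4] jig -2.2 -75.8
```

```bash
python3 - <<'E'
from h import *
s=camera_info("scene");d=camera_info("side")
for x in(-.05,.05):
  for z in(.18,.194,.207,.22,.234):print(x,z,"scene",proj(s,(.525+x,0,z)).round(),"side",proj(d,(.525+x,0,z)).round())
E
```

```text
-0.05 0.18 scene [360. 176.] side [336. 230.]
-0.05 0.194 scene [360. 170.] side [336. 224.]
-0.05 0.207 scene [361. 165.] side [336. 220.]
-0.05 0.22 scene [361. 160.] side [336. 215.]
-0.05 0.234 scene [362. 155.] side [336. 209.]
0.05 0.18 scene [337. 211.] side [306. 211.]
0.05 0.194 scene [338. 205.] side [306. 206.]
0.05 0.207 scene [338. 200.] side [305. 201.]
0.05 0.22 scene [338. 195.] side [305. 196.]
0.05 0.234 scene [339. 190.] side [305. 191.]
```

The check shows a disagreement. In every view the fingertips sit about 35–40 mm above the reported TCP, and the fingers passed over the top board without moving it. I'll back off -y and find the real tip height by touching the free table gently.

Emit:
send_rows(fingers=[0,0,0,0,0,0,0], offset=[[-0.02,0,0],[-0.043,0,0],[-0.043,0,0.01],[-0.043,0,0.018],[-0.043,0,0.025],[-0.043,0,0.025],[-0.043,0,0.025]], turn=[[0,0,0],[0,0,0],[0,0,0],[0,0,0],[0,0,0],[0,0,0],[0,0,0]])

```text
clock: 6.65
tcp_pos: [0.5616, -0.1918, -0.0149]
tcp_rot: [0.001, 0.734, 0.679, 0.001]
force: [0.3, -0.2, -0.4]
gripper_width: 0.002
```

```bash
python3 - <<'E'
from h import *
avg(2)
w=grab_frame("wrist")[:,:,::-1];s=grab_frame("side")[:,:,::-1];c=grab_frame("scene")[:,:,::-1]
a=crop(w,160,100,320,240,1.25);b=crop(s,310,185,80,60,5);d=crop(c,230,190,80,60,5)
o=np.zeros((600,800,3),np.uint8);o[:300,:400]=b;o[:300,400:]=d;o[300:,:400]=a;cv2.imwrite("pics/m5.png",o)
o=get_obs()["tcp_pos"]
for n,x0,y0 in(("side",310,185),("scene",230,190)):
  for z in(0,.01,.02,.03,.04):print(n,z,((proj(camera_info(n),(o[0],o[1],z))-[x0,y0])*5).round())
E
```

```text
tcp [ 561.7 -191.9  -14.7] sd [0.1 0.1 0.2] jig -3.0 -110.6 F jig 0.3 -0.2 -0.1
side 0 [278. 269.]
side 0.01 [279. 254.]
side 0.02 [279. 238.]
side 0.03 [280. 223.]
side 0.04 [280. 208.]
scene 0 [118. 208.]
scene 0.01 [116. 193.]
scene 0.02 [115. 178.]
scene 0.03 [114. 163.]
scene 0.04 [112. 147.]
```

View pics/m5.png

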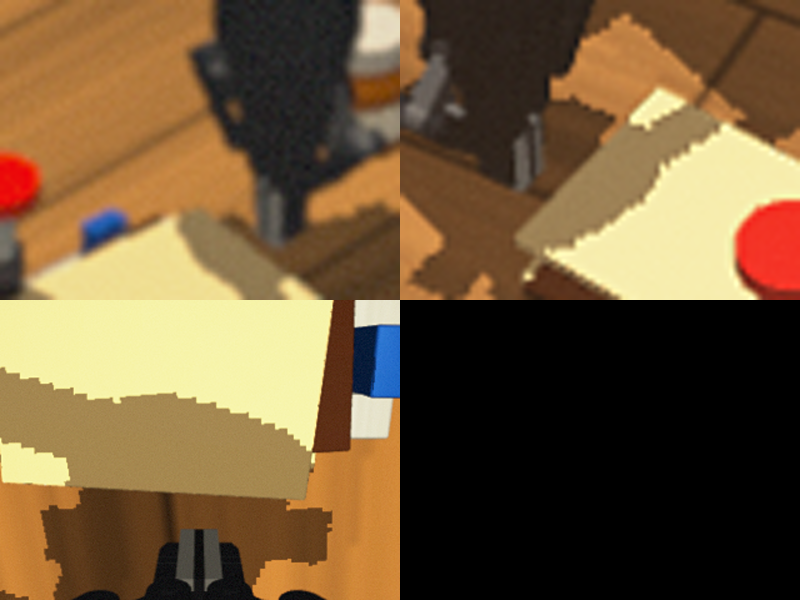

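The tips now show at about z = 15–18 mm, with the TCP reported at -14.7. I go down slowly to touch the table.

Emit:
send_rows(fingers=[0,0,0,0,0,0,0,0,0], offset=[[0,0,0.002],[0,0,0.004],[0,0,0.006],[0,0,0.008],[0,0,0.009],[0,0,0.01],[0,0,0.011],[0,0,0.011],[0,0,0.011]], turn=[[0,0,0],[0,0,0],[0,0,0],[0,0,0],[0,0,0],[0,0,0],[0,0,0],[0,0,0],[0,0,0]])

```text
clock: 7.8
tcp_pos: [0.562, -0.1925, -0.0251]
tcp_rot: [0.002, 0.734, 0.679, 0.001]
force: [-0.3, 0.7, 0.4]
gripper_width: -0.0
```

Emit:
send_rows(fingers=[0,0,0,0,0], offset=[[0,0,0.0005],[0,0,0.001],[0,0,0.0015],[0,0,0.0015],[0,0,0.0015]], turn=[[0,0,0],[0,0,0],[0,0,0],[0,0,0],[0,0,0]])

```text
clock: 8.3
tcp_pos: [0.562, -0.1925, -0.0266]
tcp_rot: [0.002, 0.734, 0.679, 0.001]
force: [0.0, -0.3, -0.2]
gripper_width: 0.002
```

Emit:
send_rows(fingers=[0,0,0,0,0], offset=[[0,0,0.0005],[0,0,0.001],[0,0,0.0015],[0,0,0.0015],[0,0,0.0015]], turn=[[0,0,0],[0,0,0],[0,0,0],[0,0,0],[0,0,0]])

```text
clock: 8.8
tcp_pos: [0.562, -0.1925, -0.0281]
tcp_rot: [0.002, 0.734, 0.679, 0.001]
force: [-1.0, 0.2, 0.5]
gripper_width: 0.002
```

Emit:
send_rows(fingers=[0,0,0,0,0], offset=[[0,0,0.0005],[0,0,0.001],[0,0,0.0015],[0,0,0.002],[0,0,0.002]], turn=[[0,0,0],[0,0,0],[0,0,0],[0,0,0],[0,0,0]])

```text
clock: 9.3
tcp_pos: [0.5619, -0.1924, -0.0302]
tcp_rot: [0.002, 0.734, 0.679, 0.001]
force: [-0.3, -0.7, -0.1]
gripper_width: 0.002
```

Emit:
send_rows(fingers=[0,0,0,0,0], offset=[[0,0,0.0005],[0,0,0.001],[0,0,0.0015],[0,0,0.0015],[0,0,0.0015]], turn=[[0,0,0],[0,0,0],[0,0,0],[0,0,0],[0,0,0]])

```text
clock: 9.8
tcp_pos: [0.5619, -0.1924, -0.0318]
tcp_rot: [0.002, 0.734, 0.679, 0.001]
force: [0.3, 0.5, -0.6]
gripper_width: -0.004
```

Emit:
send_rows(fingers=[0,0,0,0,0], offset=[[0,0,0.0005],[0,0,0.001],[0,0,0.0015],[0,0,0.0015],[0,0,0.0015]], turn=[[0,0,0],[0,0,0],[0,0,0],[0,0,0],[0,0,0]])

```text
clock: 10.3
tcp_pos: [0.5619, -0.1924, -0.0333]
tcp_rot: [0.002, 0.734, 0.679, 0.001]
force: [-0.7, -0.5, -0.1]
gripper_width: -0.002
```

Emit:
send_rows(fingers=[0,0,0,0,0], offset=[[0,0,0.0005],[0,0,0.001],[0,0,0.001],[0,0,0.001],[0,0,0.001]], turn=[[0,0,0],[0,0,0],[0,0,0],[0,0,0],[0,0,0]])

```text
clock: 10.8
tcp_pos: [0.5619, -0.1924, -0.0343]
tcp_rot: [0.002, 0.734, 0.679, 0.001]
force: [0.2, 0.5, -0.6]
gripper_width: 0.0
```

Emit:
send_rows(fingers=[0,0,0,0,0], offset=[[0,0,0.0005],[0,0,0.001],[0,0,0.0015],[0,0,0.0015],[0,0,0.0015]], turn=[[0,0,0],[0,0,0],[0,0,0],[0,0,0],[0,0,0]])

```text
clock: 11.3
tcp_pos: [0.5619, -0.1924, -0.0358]
tcp_rot: [0.002, 0.734, 0.679, 0.001]
force: [1.0, 0.3, 0.2]
gripper_width: 0.005
```

Emit:
send_rows(fingers=[0,0,0,0,0], offset=[[0,0,0.0005],[0,0,0.001],[0,0,0.0015],[0,0,0.0015],[0,0,0.0015]], turn=[[0,0,0],[0,0,0],[0,0,0],[0,0,0],[0,0,0]])

```text
clock: 11.8
tcp_pos: [0.5619, -0.1924, -0.0373]
tcp_rot: [0.002, 0.734, 0.679, 0.001]
force: [-0.8, -0.4, -0.1]
gripper_width: -0.001
```

```bash
python3 - <<'E'
from h import *
avg(2)
w=grab_frame("wrist")[:,:,::-1];s=grab_frame("side")[:,:,::-1];c=grab_frame("scene")[:,:,::-1]
a=crop(w,160,100,320,240,1.25);b=crop(s,330,200,50,37,8)[:300];d=crop(c,235,200,50,37,8)[:300]
o=np.zeros((600,800,3),np.uint8);o[:b.shape[0],:400]=b;o[:d.shape[0],400:]=d;o[300:,:400]=a;cv2.imwrite("pics/m6.png",o)
o=get_obs()["tcp_pos"]
for n,x0,y0 in(("side",330,200),("scene",235,200)):
  for z in(0,.01,.02):print(n,z,((proj(camera_info(n),(o[0],o[1],z))-[x0,y0])*8).round())
E
```

```text
tcp [ 561.9 -192.4  -37.3] sd [0. 0. 0.] jig -2.7 -111.1 F jig 0.0 -0.2 -0.2
side 0 [285. 310.]
side 0.01 [286. 286.]
side 0.02 [286. 261.]
scene 0 [148. 254.]
scene 0.01 [146. 230.]
scene 0.02 [144. 205.]
```

Emit:
send_rows(fingers=[0,0,0,0,0], offset=[[0,0,0.0005],[0,0,0.001],[0,0,0.0015],[0,0,0.0015],[0,0,0.0015]], turn=[[0,0,0],[0,0,0],[0,0,0],[0,0,0],[0,0,0]])

```text
clock: 12.55
tcp_pos: [0.562, -0.1925, -0.0374]
tcp_rot: [0.002, 0.734, 0.679, 0.001]
force: [-5.5, 1.4, 9.7]
gripper_width: -0.003
```

View pics/m6.png

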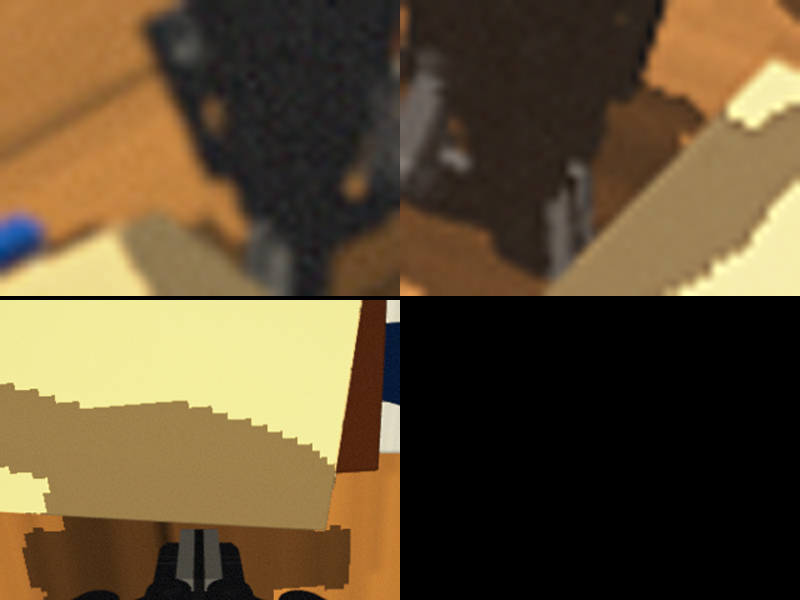

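Contact with 9.7 N came at a reported TCP z of -37.4, so the real tip lies 37.4 mm behind the stated TCP. I'll work with tip z = TCP z + 37.4. Now I raise the tip to 10.5 mm and push +y.

Emit:
send_rows(fingers=[0,0,0,0,0,0,0,0,0,0,0,0,0,0], offset=[[0,0,-0.005],[0,0,-0.0105],[0,0,-0.0105],[0.004,0,-0.0105],[0.008,0,-0.0105],[0.012,0,-0.0105],[0.015,0,-0.0105],[0.018,0,-0.0105],[0.021,0,-0.0105],[0.024,0,-0.0105],[0.027,0,-0.0105],[0.03,0,-0.0105],[0.03,0,-0.0105],[0.03,0,-0.0105]], turn=[[0,0,0],[0,0,0],[0,0,0],[0,0,0],[0,0,0],[0,0,0],[0,0,0],[0,0,0],[0,0,0],[0,0,0],[0,0,0],[0,0,0],[0,0,0],[0,0,0]])

```text
clock: 13.95
tcp_pos: [0.5644, -0.1623, -0.0268]
tcp_rot: [0.002, 0.734, 0.679, 0.001]
force: [0.5, 0.1, 0.5]
gripper_width: -0.001
```

```bash
python3 -c "
from h import *
avg(2)"
```

```text
tcp [ 564.4 -162.4  -26.8] sd [0. 0. 0.] jig -2.7 -80.9 F jig 0.3 0.4 0.2
```

Emit:
send_rows(fingers=[0,0,0,0,0,0], offset=[[0.001,0,0],[0.002,0,0],[0.003,0,0],[0.0035,0,0],[0.004,0,0],[0.004,0,0]], turn=[[0,0,0],[0,0,0],[0,0,0],[0,0,0],[0,0,0],[0,0,0]])

```text
clock: 14.65
tcp_pos: [0.5642, -0.1605, -0.0268]
tcp_rot: [0.003, 0.734, 0.679, -0.0]
force: [-2.7, -9.1, -0.4]
gripper_width: 0.003
```

Emit:
send_rows(fingers=[0,0,0,0,0], offset=[[0.0005,0,0],[0.001,0,0],[0.0015,0,0],[0.0015,0,0],[0.0015,0,0]], turn=[[0,0,0],[0,0,0],[0,0,0],[0,0,0],[0,0,0]])

```text
clock: 15.15
tcp_pos: [0.5638, -0.1606, -0.0268]
tcp_rot: [0.003, 0.735, 0.678, -0.001]
force: [-1.9, -9.2, -0.2]
gripper_width: -0.004
```

Emit:
send_rows(fingers=[0,0,0,0,0], offset=[[0.0005,0,0],[0.001,0,0],[0.0015,0,0],[0.0015,0,0],[0.0015,0,0]], turn=[[0,0,0],[0,0,0],[0,0,0],[0,0,0],[0,0,0]])

```text
clock: 15.65
tcp_pos: [0.5636, -0.1606, -0.0267]
tcp_rot: [0.004, 0.735, 0.678, -0.002]
force: [-1.8, -8.8, 0.4]
gripper_width: 0.0
```

The y push ended on a firm 9 N at jig y = -79. Now I move around to the -x side and turn 90°.

Emit:
send_rows(fingers=[0,0,0,0,0,0,0,0,0,0,0,0,0,0,0,0,0], offset=[[-0.012,0,0],[-0.025,0,0],[-0.025,0,-0.03],[-0.025,-0.04,-0.03],[-0.025,-0.08,-0.03],[-0.025,-0.105,-0.03],[0.005,-0.105,-0.03],[0.04,-0.105,-0.03],[0.074,-0.105,-0.03],[0.074,-0.105,-0.03],[0.074,-0.105,-0.03],[0.074,-0.105,-0.03],[0.074,-0.105,-0.03],[0.074,-0.105,-0.03],[0.074,-0.105,-0.015],[0.074,-0.105,0],[0.074,-0.105,0]], turn=[[0,0,0],[0,0,0],[0,0,0],[0,0,8],[0,0,16],[0,0,24],[0,0,32],[0,0,40],[0,0,48],[0,0,56],[0,0,64],[0,0,72],[0,0,80],[0,0,88],[0,0,90],[0,0,90],[0,0,90]])

```text
clock: 17.35
tcp_pos: [0.4635, -0.0784, -0.0294]
tcp_rot: [0.004, 0.999, -0.04, -0.001]
force: [-0.9, 0.2, -0.2]
gripper_width: -0.002
```

```bash
python3 - <<'E'
from h import *
avg(3)
from scipy.spatial.transform import Rotation as R
o=get_obs();q=o["tcp_rot"];print(R.from_quat([*q[1:],q[0]]).as_matrix().round(3))
c=camera_info("wrist");w=grab_frame("wrist")[:,:,::-1];cv2.imwrite("pics/w7.png",w);np.save("w7.npy",c,allow_pickle=True)
E
```

```text
tcp [464.2 -78.5 -28.4] sd [0.6 0.1 0.8] jig -109.1 -5.2 F jig -0.8 -0.2 -0.4
[[ 0.997 -0.08   0.003]
 [-0.08  -0.997 -0.009]
 [ 0.004  0.009 -1.   ]]
```

View pics/w7.png

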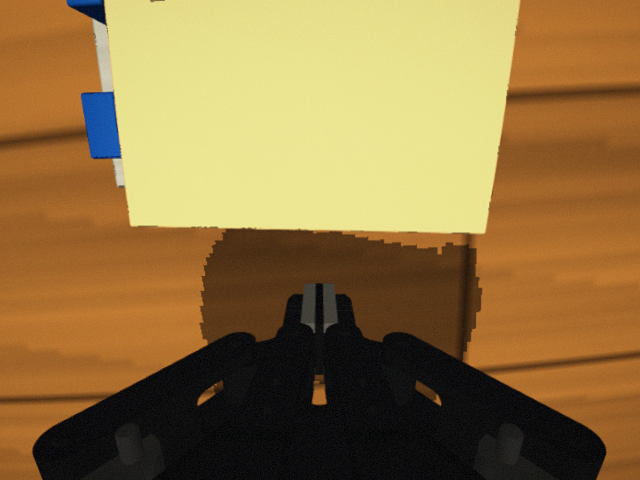

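The wrist view shows the stack now aligned with the y stops on the left. Its -x edge is at row 228 and the fingertips at row 283. Next the x push.

Emit:
send_rows(fingers=[0,0,0,0,0,0,0,0,0,0,0,0,0,0,0,0], offset=[[0.004,0,-0.001],[0.008,0,-0.001],[0.012,0,-0.001],[0.016,0,-0.001],[0.02,0,-0.001],[0.022,0,-0.001],[0.024,0,-0.001],[0.026,0,-0.001],[0.028,0,-0.001],[0.03,0,-0.001],[0.032,0,-0.001],[0.034,0,-0.001],[0.036,0,-0.001],[0.038,0,-0.001],[0.039,0,-0.001],[0.039,0,-0.001]], turn=[[0,0,0],[0,0,0],[0,0,0],[0,0,0],[0,0,0],[0,0,0],[0,0,0],[0,0,0],[0,0,0],[0,0,0],[0,0,0],[0,0,0],[0,0,0],[0,0,0],[0,0,0],[0,0,0]])

```text
clock: 19.15
tcp_pos: [0.5045, -0.0818, -0.0256]
tcp_rot: [0.005, 0.999, -0.04, 0.002]
force: [-0.5, -0.7, 0.7]
gripper_width: 0.003
```

```bash
python3 -c "
from h import *
avg(2)"
```

```text
tcp [504.5 -81.8 -25.6] sd [0. 0. 0.] jig -68.7 -5.3 F jig -0.9 -0.2 0.2
```

Emit:
send_rows(fingers=[0,0,0,0,0,0], offset=[[0.001,0,0.001],[0.002,0,0.001],[0.003,0,0.001],[0.0035,0,0.001],[0.004,0,0.001],[0.004,0,0.001]], turn=[[0,0,0],[0,0,0],[0,0,0],[0,0,0],[0,0,0],[0,0,0]])

```text
clock: 19.85
tcp_pos: [0.5086, -0.0821, -0.0266]
tcp_rot: [0.005, 0.999, -0.04, 0.002]
force: [-1.4, 0.4, 0.3]
gripper_width: 0.004
```

Emit:
send_rows(fingers=[0,0,0,0,0], offset=[[0.0005,0,0],[0.001,0,0],[0.0015,0,0],[0.0015,0,0],[0.0015,0,0]], turn=[[0,0,0],[0,0,0],[0,0,0],[0,0,0],[0,0,0]])

```text
clock: 20.35
tcp_pos: [0.5102, -0.0823, -0.0266]
tcp_rot: [0.005, 0.999, -0.04, 0.002]
force: [-2.9, 0.6, 0.4]
gripper_width: 0.004
```

Emit:
send_rows(fingers=[0,0,0,0,0], offset=[[0.0005,0,0],[0.001,0,0],[0.0015,0,0],[0.0015,0,0],[0.0015,0,0]], turn=[[0,0,0],[0,0,0],[0,0,0],[0,0,0],[0,0,0]])

```text
clock: 20.85
tcp_pos: [0.5114, -0.0823, -0.0267]
tcp_rot: [0.005, 0.999, -0.04, 0.002]
force: [-5.6, 0.5, 2.0]
gripper_width: -0.0
```

Emit:
send_rows(fingers=[0,0,0,0,0], offset=[[0.001,0,0],[0.0015,0,0],[0.002,0,0],[0.002,0,0],[0.002,0,0]], turn=[[0,0,0],[0,0,0],[0,0,0],[0,0,0],[0,0,0]])

```text
clock: 21.35
tcp_pos: [0.5115, -0.0822, -0.0269]
tcp_rot: [0.004, 0.999, -0.04, -0.0]
force: [-12.6, 1.6, 8.1]
gripper_width: 0.004
```

```bash
python3 -c "
from h import *
avg(2)"
```

```text
tcp [511.6 -82.2 -26.9] sd [0. 0. 0.] jig -61.6 -5.2 F jig -13.0 0.7 7.9
```

Emit:
send_rows(fingers=[0,0,0,0,0,0,0,0,0,0,0,0,0,0,0,0,0], offset=[[-0.015,0,0],[-0.03,0,0],[-0.03,0,-0.03],[-0.03,0.035,-0.03],[-0.03,0.07,-0.03],[-0.03,0.103,-0.03],[0,0.103,-0.03],[0.03,0.103,-0.03],[0.0566,0.103,-0.03],[0.0566,0.103,-0.03],[0.0566,0.103,-0.03],[0.0566,0.103,-0.03],[0.0566,0.103,-0.03],[0.0566,0.103,-0.03],[0.0566,0.103,-0.015],[0.0566,0.103,0],[0.0566,0.103,0]], turn=[[0,0,0],[0,0,0],[0,0,0],[0,0,-8],[0,0,-16],[0,0,-24],[0,0,-32],[0,0,-40],[0,0,-48],[0,0,-56],[0,0,-64],[0,0,-72],[0,0,-80],[0,0,-88],[0,0,-90],[0,0,-90],[0,0,-90]])

```text
clock: 23.15
tcp_pos: [0.5584, -0.1889, -0.0288]
tcp_rot: [0.001, 0.735, 0.678, -0.004]
force: [0.1, 0.4, -0.8]
gripper_width: -0.0
```

```bash
python3 -c "
from h import *
avg(3)"
```

```text
tcp [ 559.  -189.1  -27.6] sd [0.5 0.2 1. ] jig -6.0 -108.0 F jig -0.2 0.1 -0.4
```

Emit:
send_rows(fingers=[0,0,0,0,0,0,0,0], offset=[[0.005,0,0],[0.01,0,0],[0.015,0,0],[0.018,0,0],[0.021,0,0],[0.024,0,0],[0.026,0,0],[0.026,0,0]], turn=[[0,0,0],[0,0,0],[0,0,0],[0,0,0],[0,0,0],[0,0,0],[0,0,0],[0,0,0]])

```text
clock: 24.1
tcp_pos: [0.5622, -0.1634, -0.026]
tcp_rot: [0.003, 0.735, 0.678, -0.003]
force: [0.0, -0.4, -0.0]
gripper_width: -0.004
```

Emit:
send_rows(fingers=[0,0,0,0,0,0], offset=[[0.0005,0,0],[0.001,0,0],[0.0015,0,0],[0.002,0,0],[0.002,0,0],[0.002,0,0]], turn=[[0,0,0],[0,0,0],[0,0,0],[0,0,0],[0,0,0],[0,0,0]])

```text
clock: 24.7
tcp_pos: [0.5624, -0.1614, -0.026]
tcp_rot: [0.003, 0.735, 0.678, -0.003]
force: [0.4, -0.2, 0.6]
gripper_width: -0.0
```

Emit:
send_rows(fingers=[0,0,0,0,0,0], offset=[[0.0005,0,0],[0.001,0,0],[0.0015,0,0],[0.0015,0,0],[0.0015,0,0],[0.0015,0,0]], turn=[[0,0,0],[0,0,0],[0,0,0],[0,0,0],[0,0,0],[0,0,0]])

```text
clock: 25.3
tcp_pos: [0.5624, -0.16, -0.026]
tcp_rot: [0.003, 0.735, 0.678, -0.003]
force: [-1.1, -1.3, -1.3]
gripper_width: -0.002
```

```bash
python3 -c "
from h import *
avg(1)"
```

```text
tcp [ 562.4 -160.   -26. ] sd [0. 0. 0.] jig -4.8 -78.7 F jig -1.0 -1.4 -1.3
```

Emit:
send_rows(fingers=[0,0,0,0,0,0], offset=[[0.0005,0,0],[0.001,0,0],[0.0015,0,0],[0.0018,0,0],[0.0018,0,0],[0.0018,0,0]], turn=[[0,0,0],[0,0,0],[0,0,0],[0,0,0],[0,0,0],[0,0,0]])

```text
clock: 25.95
tcp_pos: [0.5623, -0.1596, -0.026]
tcp_rot: [0.004, 0.735, 0.678, -0.004]
force: [-2.4, -7.5, 0.0]
gripper_width: -0.002
```

Emit:
send_rows(fingers=[0,0,0,0,0], offset=[[0.001,0,0],[0.0015,0,0],[0.002,0,0],[0.002,0,0],[0.002,0,0]], turn=[[0,0,0],[0,0,0],[0,0,0],[0,0,0],[0,0,0]])

```text
clock: 26.45
tcp_pos: [0.5621, -0.1597, -0.0259]
tcp_rot: [0.005, 0.735, 0.677, -0.005]
force: [-1.5, -10.4, -0.2]
gripper_width: -0.002
```

```bash
python3 - <<'E'
from h import *
avg(1)
np.save("w8.npy",camera_info("wrist"),allow_pickle=True)
w=grab_frame("wrist")[:,:,::-1];c=grab_frame("scene")[:,:,::-1]
a=crop(w,160,0,320,300,1.4);d=crop(c,245,215,90,85,3.85)
o=np.zeros((420,800,3),np.uint8);o[:420,:448]=a[:420];o[:d.shape[0],448:448+d.shape[1]]=d[:,:352];cv2.imwrite("pics/m8.png",o)
E
```

```text
tcp [ 562.1 -159.7  -25.9] sd [0. 0. 0.] jig -5.1 -78.4 F jig -0.6 -10.4 -0.2
```

View pics/m8.png

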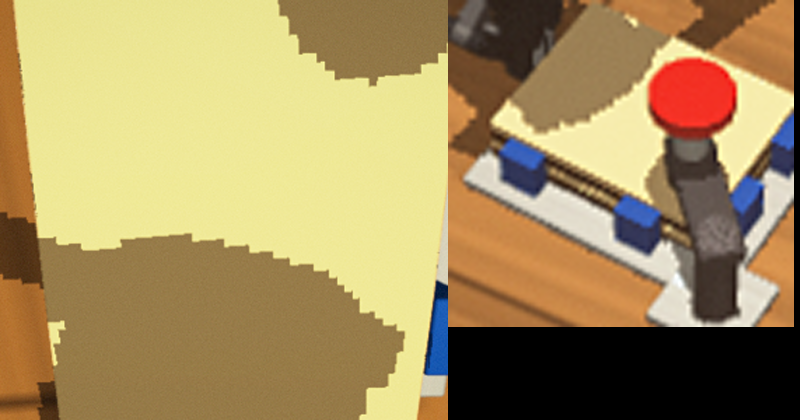

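The picture shows the stack square, touching all four blue stops (scene crop, stops at (523,165), (637,222), (745,205) and (785,140)). I'll do one confirming x push.

Emit:
send_rows(fingers=[0,0,0,0,0,0,0,0,0,0,0,0,0,0,0,0,0], offset=[[-0.012,0,0],[-0.025,0,0],[-0.025,0,-0.03],[-0.025,-0.03,-0.03],[-0.025,-0.06,-0.03],[-0.025,-0.09,-0.03],[0.005,-0.09,-0.03],[0.04,-0.09,-0.03],[0.074,-0.09,-0.03],[0.074,-0.09,-0.03],[0.074,-0.09,-0.03],[0.074,-0.09,-0.03],[0.074,-0.09,-0.03],[0.074,-0.09,-0.03],[0.074,-0.09,-0.015],[0.074,-0.09,0.001],[0.074,-0.09,0.001]], turn=[[0,0,0],[0,0,0],[0,0,0],[0,0,8],[0,0,16],[0,0,24],[0,0,32],[0,0,40],[0,0,48],[0,0,56],[0,0,64],[0,0,72],[0,0,80],[0,0,88],[0,0,90],[0,0,90],[0,0,90]])

```text
clock: 28.3
tcp_pos: [0.4769, -0.0785, -0.0299]
tcp_rot: [0.007, 0.999, -0.041, -0.002]
force: [-0.9, -0.2, 0.8]
gripper_width: 0.0
```

```bash
python3 -c "
from h import *
avg(3)"
```

```text
tcp [477.8 -78.7 -28.7] sd [0.7 0.1 0.9] jig -95.6 -4.3 F jig -0.0 -0.2 0.3
```

Emit:
send_rows(fingers=[0,0,0,0,0,0,0,0,0,0], offset=[[0.005,0,-0.0005],[0.01,0,-0.0005],[0.015,0,-0.0005],[0.02,0,-0.0005],[0.024,0,-0.0005],[0.027,0,-0.0005],[0.029,0,-0.0005],[0.03,0,-0.0005],[0.031,0,-0.0005],[0.031,0,-0.0005]], turn=[[0,0,0],[0,0,0],[0,0,0],[0,0,0],[0,0,0],[0,0,0],[0,0,0],[0,0,0],[0,0,0],[0,0,0]])

```text
clock: 29.45
tcp_pos: [0.5099, -0.0814, -0.0267]
tcp_rot: [0.007, 0.999, -0.041, 0.0]
force: [0.6, 0.8, -1.1]
gripper_width: -0.002
```

Emit:
send_rows(fingers=[0,0,0,0,0,0], offset=[[0.0005,0,0],[0.001,0,0],[0.0015,0,0],[0.002,0,0],[0.002,0,0],[0.002,0,0]], turn=[[0,0,0],[0,0,0],[0,0,0],[0,0,0],[0,0,0],[0,0,0]])

```text
clock: 30.05
tcp_pos: [0.5115, -0.0815, -0.0268]
tcp_rot: [0.007, 0.999, -0.041, -0.0]
force: [-3.7, 1.1, 1.4]
gripper_width: -0.0
```

Emit:
send_rows(fingers=[0,0,0,0,0,0], offset=[[0.0005,0,0],[0.001,0,0],[0.0015,0,0],[0.0015,0,0],[0.0015,0,0],[0.0015,0,0]], turn=[[0,0,0],[0,0,0],[0,0,0],[0,0,0],[0,0,0],[0,0,0]])

```text
clock: 30.65
tcp_pos: [0.5117, -0.0815, -0.027]
tcp_rot: [0.007, 0.999, -0.041, -0.002]
force: [-8.2, 1.9, 6.2]
gripper_width: 0.003
```

The x push stopped at the same place as before, so the stack is seated. Now to the knob; I place the tip about 30 mm above it.

Emit:
send_rows(fingers=[0,0,0,0,0,0,0,0,0], offset=[[-0.015,0,0],[-0.02,0,-0.04],[-0.02,0,-0.085],[-0.02,0,-0.137],[0.015,-0.02,-0.137],[0.055,-0.035,-0.137],[0.093,-0.05,-0.137],[0.093,-0.05,-0.137],[0.093,-0.05,-0.137]], turn=[[0,0,0],[0,0,0],[0,0,0],[0,0,0],[0,0,0],[0,0,0],[0,0,0],[0,0,0],[0,0,0]])

```text
clock: 31.55
tcp_pos: [0.6094, -0.0371, 0.1079]
tcp_rot: [0.007, 0.999, -0.041, -0.003]
force: [-0.5, 0.8, -0.1]
gripper_width: 0.0
```

```bash
python3 - <<'E'
from h import *
avg(4)
from scipy.spatial.transform import Rotation as R
o=get_obs();q=o["tcp_rot"];M=R.from_quat([*q[1:],q[0]]).as_matrix();print(M.round(4))
p=o["tcp_pos"]
print("tip",((p-M[:,2]*.0374)*1000).round(1))
print("turn to upright deg",np.degrees(np.cross(M.T@M[:,2],M.T@np.array([0,0,-1]))))
E
```

```text
tcp [609.  -37.5 108.9] sd [0.2 0.3 0.7] jig 32.0 47.0 F jig 0.0 0.2 0.3
[[ 0.9966 -0.0827 -0.0033]
 [-0.0827 -0.9965 -0.0142]
 [-0.0021  0.0144 -0.9999]]
tip [608.9 -37.3 147.4]
turn to upright deg [ 8.25387791e-01  1.20512876e-01 -9.74554605e-20]
```

Emit:
send_rows(fingers=[0,0,0,0,0,0,0], offset=[[0,0.0015,0.005],[0,0.0015,0.012],[0,0.0015,0.019],[0,0.0015,0.025],[0,0.0015,0.028],[0,0.0015,0.028],[0,0.0015,0.028]], turn=[[0.8,0,0],[0.8,0,0],[0.8,0,0],[0.8,0,0],[0.8,0,0],[0.8,0,0],[0.8,0,0]])

```text
clock: 32.45
tcp_pos: [0.6086, -0.0396, 0.0821]
tcp_rot: [0.0, 0.999, -0.041, -0.001]
force: [0.1, -0.2, -0.3]
gripper_width: 0.001
```

```bash
python3 -c "
from h import *
avg(3)"
```

```text
tcp [608.7 -39.6  82.2] sd [0.1 0.  0.1] jig 31.9 44.9 F jig -0.0 0.0 0.0
```

Emit:
send_rows(fingers=[0,0,0,0,0,0,0,0,0], offset=[[0,0,0.002],[0,0,0.004],[0,0,0.005],[0,0,0.006],[0,0,0.008],[0,0,0.01],[0,0,0.012],[0,0,0.012],[0,0,0.012]], turn=[[0,0,0],[0,0,0],[0,0,0],[0,0,0],[0,0,0],[0,0,0],[0,0,0],[0,0,0],[0,0,0]])

```text
clock: 33.5
tcp_pos: [0.6088, -0.0397, 0.0704]
tcp_rot: [0.0, 0.999, -0.041, -0.001]
force: [1.0, -0.2, 1.6]
gripper_width: 0.0
```

```bash
python3 -c "
from h import *
avg(5)"
```

```text
tcp [608.8 -39.7  70.5] sd [0. 0. 0.] jig 32.0 44.8 F jig 0.5 0.5 1.7
```

Emit:
send_rows(fingers=[0,0,0,0,0,0,0,0,0], offset=[[0,0,0.002],[0,0,0.004],[0,0,0.006],[0,0,0.008],[0,0,0.01],[0,0,0.012],[0,0,0.012],[0,0,0.012],[0,0,0.012]], turn=[[0,0,0],[0,0,0],[0,0,0],[0,0,0],[0,0,0],[0,0,0],[0,0,0],[0,0,0],[0,0,0]])

```text
clock: 34.65
tcp_pos: [0.6091, -0.0397, 0.0596]
tcp_rot: [0.0, 0.999, -0.041, -0.0]
force: [-2.1, 1.1, 8.4]
gripper_width: -0.003
```

```bash
python3 -c "
from h import *
avg(8)"
```

```text
tcp [609.1 -39.7  59.6] sd [0. 0. 0.] jig 32.3 44.9 F jig -2.1 0.1 8.1
```

Emit:
send_rows(fingers=[0,0,0,0,0,0,0], offset=[[0,0,0.002],[0,0,0.0035],[0,0,0.005],[0,0,0.0062],[0,0,0.0062],[0,0,0.0062],[0,0,0.0062]], turn=[[0,0,0],[0,0,0],[0,0,0],[0,0,0],[0,0,0],[0,0,0],[0,0,0]])

```text
clock: 35.75
tcp_pos: [0.6093, -0.0398, 0.0552]
tcp_rot: [0.0, 0.999, -0.041, 0.0]
force: [-4.7, 0.4, 12.0]
gripper_width: 0.001
```

```bash
python3 - <<'E'
from h import *
avg(8)
s=grab_frame("side")[:,:,::-1];c=grab_frame("scene")[:,:,::-1]
o=np.hstack([crop(s,285,200,100,110,4),crop(c,245,195,100,110,4)]);cv2.imwrite("pics/m9.png",o)
E
```

```text
tcp [609.3 -39.7  55.2] sd [0. 0. 0.] jig 32.5 44.9 F jig -4.4 0.2 11.9
```

View pics/m9.png

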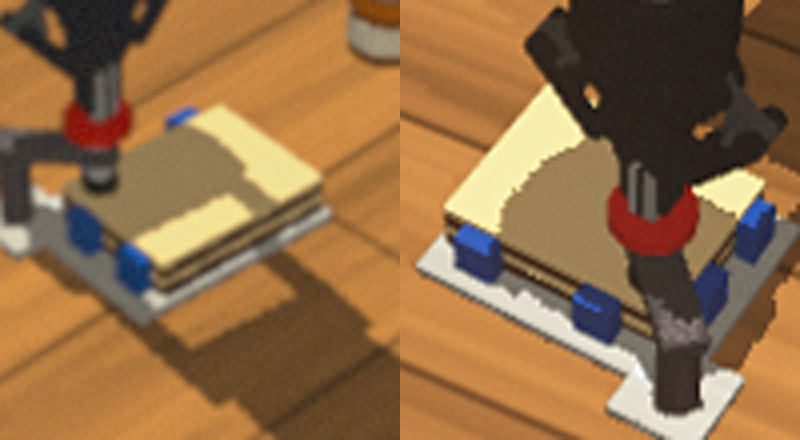

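```bash
python3 -c "
from h import *
avg(2);print(job_done())"
```

```text
tcp [609.3 -39.7  55.2] sd [0. 0. 0.] jig 32.5 44.9 F jig -4.9 0.7 11.2
the job is handed in; nothing more can be done
None
```

The four boards are squared against the blue stops on both sides, and the arm is still holding the knob down. I handed the job in at about 36 s of the 64 s allowed.

**Squaring:** I pushed the stack with the shut fingertips in +y, +x, +y and +x again. Each pair of pushes ended on firm stops at about 8–13 N, and the second time they stopped within 1 mm of the first. The last pictures show the stack flush all round and touching all four stops.

**Clamp:** The knob top is 23.4 mm below its rest height. The measured push was 11.9 N, then 11.2 N at hand-in, so the clamp is about 10 N by the jig's figures. The last picture shows the foot on the stack.

**Checks that disagreed:**
- **Finger length:** The real fingertips end 37.4 mm behind the stated TCP. My first y push therefore passed over the boards without moving them. I found the offset by touching the table gently (about 10 N) and used it from then on.
- **Jig position:** My camera estimate of the jig was about 2.4 mm off in y compared with where the boards actually stopped.
- **Side force:** About 4–5 N of sideways force remains between the tool and the knob.

I did not touch the cheese wheel, the jar or the spreader.

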